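# Hook the keyhole stop onto the headed stud of a jig board

### The arm

A 6-joint arm with a two-finger parallel gripper is mounted at the origin on a cart in front of the work surface, level with it; the furniture and walls round the work are solid. World frame = base frame: x ahead of the robot, y to its left, z up, the work surface at z = 0. Lengths are in mm, angles in rad, forces in N, time in s.
With the tool pointing down it reaches from about 275 to 1000 mm from the base axis. Payload 8.4 kg.
Tool frame: the origin (TCP) lies between the finger pads; the fingertips stand r.tips_ahead ahead of it and the grasp point (between the pads) lies 6 mm ahead of it (r.tips_ahead is the distance from the TCP to the fingertips, in mm); z points along the fingers, y is the line along which they close (so a half turn about z gives the same grasp; the last joint's range is limited). The gripper opens to 85 mm and grips with 20 to 120 N. Pads are 22 mm wide; open, the fingers measure 114 mm over their backs; the gripper's body (76 mm by 85 mm) begins 54 mm behind the grasp point. The pads swing forward as they close: fully open they stand 13 mm farther back than shut.
Start: joints at [1.328, 0.353, 1.633, -0, 1.155, -0.002], TCP at [149.048, 606.97, 256.281] pointing down, gripper open.
Joint ranges: [-2.63, 2.63], [-0.92, 2.1], [0.06, 2.66], [-1.3, 4.44], [0, 2.69], [-3.02, 3.02]. Speed limits (rad/s): [2.22, 2.22, 2.79, 3.14, 3.14, 3.14].

### API

Orientations are given as [roll, pitch, yaw] about the fixed x, y, z axes, in that order (R = Rz(yaw) Ry(pitch) Rx(roll)).
In Python, from rig import r gives the robot as it stands.
- The arm moves only by the tool carry_out, never from a script. Its arguments are lists of equal length, an entry for each row: "delta_pos": the shift along the tool's x, y, z in m, a list of three; "rot": the turn, a rotation vector about the tool's x, y, z in degrees, a list of three. A call has 1 to 8 rows; each row is the pose to reach, as a shift and turn from the pose commanded when the call began, along the tool's axes at that moment; what a row does not reach only later rows make up. A row lasts 1/8 s, in which the tool goes at most 62.5 mm and 10.7 degrees, less where a joint would pass 70% of its speed; a pose out of reach is approached as far as the arm can. A call with a gripper value outside its range is refused whole. "claw" is the finger opening in m, from 0 to 0.0854, set as the call begins (left out, the last holds). The fingers move at their own pace and stop on an object; "grip_force" is the grip in N (left out, the last holds). Time passes only in rows, so rows that repeat a pose let the fingers close. It gives the time, the measured TCP pose, the force, the opening and the grip force at its end, in the units of the state.
- r.sense(): the state, without advancing time (a new reading comes with each control period).
- r.grab_frame(name): name is "scene" or "top" or "wrist"; returns the picture (400x640x3 uint8, blue, green, red); there is no depth.
- r.camera_info(name): a dict with "fx", "fy", "cx", "cy" (pixels), "distortion" ([k1, k2, p1, p2, k3] as OpenCV has them; the pictures are not rectified), "pose" (4x4, takes a point from camera to world coordinates); the wrist camera has in their place "hand_eye" (4x4, takes a point from camera to tool coordinates, whose origin is the TCP and whose axes are the flange's). Camera axes: x right, y down, z forward; pixel columns grow to the right and rows downward; lengths in mm; the calibration is good to about 2 mm. A picture is of the moment at which its call begins: read the wrist's pose just before it. camera_info takes no time and is no camera call.
- r.sign_off(): hands the job in; it is judged then, once.
Trained networks look in the newest picture that a camera, given by its name, has taken for a name from the list of things; names that differ only in an ending like _2 or _b are one class to them, and where a whole thing is asked for, a point or a joint stands for the part that bears it (a point fixed in the world has none). Each returns a list of dicts, best first, with "p" (0 to 1); they miss things now and then, are a little off and sometimes report something else, mostly with a low value. They report only what shows in the picture. A call takes as long as a camera call.
- r.recognise(thing, camera): "box" ([left, top, right, bottom] in pixels, round what is visible of it).
- r.cut_out(thing, camera): "mask" (400x640 bool, what is visible of it) and "box" ([left, top, right, bottom] in pixels, round what is visible of it).
The state is a dict: "clock": time; "qpos": joint angles; "qvel": joint speeds; "joint_efforts": joint torques, N m; "eef_pos": TCP position; "tcp_rot": TCP orientation; "contact_force": force on the tool from outside, world axes, zero at the start; "wrist_torque": the same for the moment, N m; "opening": opening from 0.0 (shut) to 1.0 (fully open); "grasp_force": force on a finger pad.
Only numpy, scipy, OpenCV 4.12 (cv2) and the standard library are available. Lean on these libraries where they do the work, as an engineer would, in place of code of your own. Each camera call takes 0.05 s, during which the arm holds its last target. There are 200 camera calls.

### The job

Mount the keyhole stop on the jig board: of the two aluminium stops, take the one whose slot widens into a round opening, lower that opening over the head of the board's steel stud until the plate lies flat on the board, with its wooden grip block toward the robot. Then pull it straight along the board toward the robot until the stud sits fully home at the narrow end of the slot, and let go. Leave the other stop, with the plain straight slot, where it lies.

Things in the scene. Friction and masses are not known exactly. Their poses are not given: they have to be found in the camera images.
- keyhole_stop: Aluminium plate 157x90x6 mm with a hardwood grip block across one end (30 along x, 90 along y, top 51 mm above the underside). Origin: underside, below the block's middle; x runs from the block along the plate, which spans x -22 to +135; z up. Through keyhole: round opening 54 wide at x +64, then a 22 wide slot ending at x +113. Loose, 0.2 to 0.45 kg. Grip the block across its 30 mm.
- wide_opening (a point): Centre of the keyhole's round 54 mm opening on keyhole_stop (x = +64, y = 0, 3 mm above the underside); same axes as the stop.
- slot_end (a point): The place on keyhole_stop's centre line where the stud's axis stands when the stud touches the narrow end of the slot (x = +107, y = 0, 3 mm above the underside); same axes as the stop.
- jig_board: Plywood board fixed to the bench, 220 mm along x, 100 mm along y, 18 mm thick, with one steel stud standing up from it. Origin: centre of its underside, on the bench top. x runs along the board, away from the robot, z up; its near end is x = -110 mm. The stud stands at x = +40, y = 0.
- stud (a point): Foot of the steel stud on the top face of jig_board (18 mm above the bench); same axes as the board. The stud has a neck 12 mm thick and 16 mm high, then a round head 34 mm across and 8 mm high (top 24 mm above the board's top face, 42 mm above the bench).
- slotted_stop: The other stop, to be left alone: same plate, block, origin and axes as keyhole_stop, but with only a plain straight slot 22 mm wide (x +46 to +113 mm) and no round opening, so it cannot pass over the stud's head. Loose.

How it is judged (in metres and radians):
At the end, for the whole second after the job is handed in: Keyhole stop flat on the board (within 5 mm, 4.5 deg), the stud within 15 mm of the narrow end of its slot, grip block on the near side of the stud, within 15 deg of the board's length, released and at rest; slotted stop within 40 mm of its start (horizontal distance between stud and slot_end below 0.015 m and z of keyhole_stop in the frame of jig_board between 0.013 and 0.023 m and x of keyhole_stop in the frame of jig_board below 0 m and angle between keyhole_stop's own z axis and vertical below 0.08 rad and angle between the x axis of keyhole_stop and the x axis of jig_board, either way round below 0.27 rad and linear speed of keyhole_stop below 0.01 m/s and distance of slotted_stop from where it was at the start of the episode below 0.04 m); the robot touches nothing.
It also fails if it takes over 35 s, if anything falls off the work surface, if the arm or the gripper's body presses on something with over 40 N, if the wrist force passes 120 N, or if a joint passes its speed limit or range.

## Working session

There is one attempt and no reset: what is moved stays moved. The work goes in short steps, Python scripts to look and compute and a tool call to move; the robot and the scene stay as the last step left them, time stands still between calls to the robot, and variables do not carry over. Pictures are saved under pics/ and viewed, at most 10 in all, crops included, and the job is handed in when it is done.

Besides the shell and the picture viewer there is one more tool, called after "Call:" as name(argument=value, ...) on one line, values as JSON. carry_out: Moves the arm, as the interface text tells. Its arguments: {"type":"object","properties":{"delta_pos":{"type":"array","items":{"type":"array","items":{"type":"number"}}},"rot":{"type":"array","items":{"type":"array","items":{"type":"number"}}},"claw":{"type":"number"},"grip_force":{"type":"number"}},"required":["delta_pos","rot"]}

```bash
mkdir -p pics; cat > h.py <<'E'
import numpy as np, cv2
from rig import r
from scipy.spatial.transform import Rotation as R
def campose(n,st=None):
    c=r.camera_info(n)
    K=np.array([[c['fx'],0,c['cx']],[0,c['fy'],c['cy']],[0,0,1.]]);D=np.array(c['distortion'],float)
    if 'pose' in c: T=np.array(c['pose'])
    else:
        T0=np.eye(4);T0[:3,:3]=R.from_euler('xyz',st['tcp_rot']).as_matrix();T0[:3,3]=st['eef_pos'];T=T0@np.array(c['hand_eye'])
    return K,D,T
def px2w(uv,z,n,st=None):
    K,D,T=campose(n,st)
    p=cv2.undistortPoints(np.array(uv,float).reshape(-1,1,2),K,D).reshape(-1,2)
    d=np.c_[p,np.ones(len(p))]@T[:3,:3].T
    return T[:3,3]+d*((z-T[2,3])/d[:,2])[:,None]
def w2px(P,n,st=None):
    K,D,T=campose(n,st);Ti=np.linalg.inv(T)
    return cv2.projectPoints(np.array(P,float).reshape(-1,1,3),cv2.Rodrigues(Ti[:3,:3])[0],Ti[:3,3],K,D)[0].reshape(-1,2)
E
python3 - <<'E'
from h import *
s=r.sense();print(s,r.tips_ahead)
for n in ['top','scene']:
    im=r.grab_frame(n);cv2.imwrite(f'pics/{n}0.png',im)
    print(n,np.round(np.array(r.camera_info(n)['pose']),2).tolist())
    for t in ['keyhole_stop','slotted_stop','jig_board','stud','wide_opening']:
        print(t,[(np.round(d['box']).tolist(),round(d['p'],2)) for d in r.recognise(t,n)][:3])
E
```

```text
{'clock': 0.0, 'qpos': array([ 1.32761151e+00,  3.53671301e-01,  1.63414279e+00, -2.11978070e-05,
        1.15522055e+00, -2.41930138e-03]), 'qvel': array([-0.00183582,  0.00084505,  0.0003365 ,  0.00028313,  0.00023464,
       -0.00039095]), 'joint_efforts': array([ 1.89421648e-03, -6.05267215e+01, -3.42073095e+01, -1.31033232e-05,
        9.28175985e-03, -6.04259597e-06]), 'eef_pos': array([148.93724854, 606.527511  , 255.54350526]), 'tcp_rot': array([-3.14015063e+00,  1.58925355e-05,  2.90083572e+00]), 'contact_force': array([0.12408996, 0.19515278, 0.60423713]), 'wrist_torque': array([ 0.02970735,  0.00559822, -0.01311728]), 'grasp_force': 0.0, 'opening': 0.9989436176363073} 25.0
top [[0.0, -0.99, 0.13, 380.09], [-1.0, -0.0, -0.01, -136.91], [0.01, -0.13, -0.99, 875.29], [0.0, 0.0, 0.0, 1.0]]
keyhole_stop [([320.0, 130.0, 391.0, 179.0], 0.95)]
slotted_stop [([314.0, 211.0, 380.0, 252.0], 0.74)]
jig_board [([227.0, 150.0, 270.0, 246.0], 0.82)]
stud [([228.0, 152.0, 274.0, 246.0], 0.86)]
wide_opening [([319.0, 130.0, 388.0, 174.0], 0.94)]
scene [[0.82, -0.41, 0.4, 137.49], [-0.57, -0.59, 0.57, -615.11], [0.01, -0.69, -0.72, 649.51], [0.0, 0.0, 0.0, 1.0]]
keyhole_stop [([369.0, 188.0, 440.0, 247.0], 0.96)]
slotted_stop [([283.0, 216.0, 361.0, 286.0], 0.95)]
jig_board [([250.0, 139.0, 343.0, 197.0], 0.62)]
stud [([246.0, 142.0, 344.0, 194.0], 0.83)]
wide_opening [([368.0, 186.0, 442.0, 247.0], 0.66)]
```

View pics/top0.png

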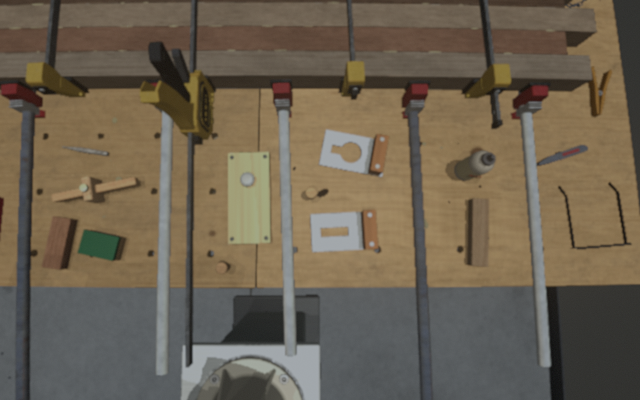

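View pics/scene0.png

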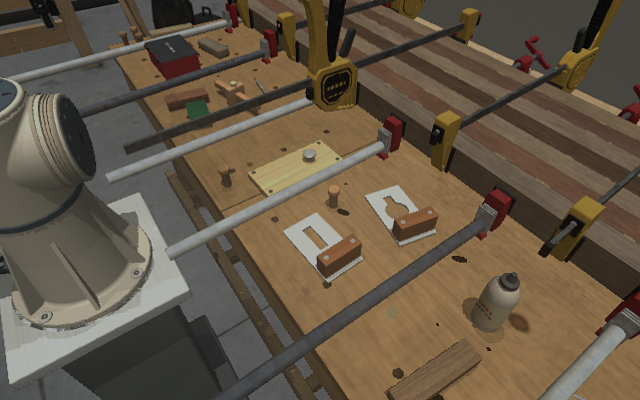

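The top view shows the keyhole stop at about (352,152), block at (379,155), and the slotted stop below it at about (345,232). The board is at (249,198) with the stud at (248,179). A white clamp bar runs from (282,100) to (291,355), between the board and the stops, so I need its height.

```bash
python3 - <<'E'
from h import *
from scipy.optimize import brentq
def bar(t0,t1,s0,s1):
    s0,s1=np.array(s0,float),np.array(s1,float);n=np.array([-(s1-s0)[1],(s1-s0)[0]])
    for f in (0.1,.4,.7):
        uv=np.array(t0)+f*(np.array(t1)-np.array(t0))
        g=lambda z:(w2px(px2w(uv,z,'top'),'scene')[0]-s0)@n
        try: z=brentq(g,-100,600);print(np.round(px2w(uv,z,'top')[0]))
        except Exception as e: print(e,g(0),g(300))
print('bar mid');bar((283,105),(291,350),(378,152),(172,252))
print('bar right');bar((414,110),(426,390),(480,228),(225,395))
print('bar left white');bar((168,110),(162,370),(308,106),(110,178))
print('bar left dark');bar((192,140),(189,360),(325,78),(90,117))
for im in ['top0','scene0']:
    i=cv2.imread(f'pics/{im}.png')
    c=i[110:270,210:410] if im=='top0' else i[120:300,240:450]
    cv2.imwrite(f'pics/{im}c.png',cv2.resize(c,None,fx=3.7,fy=3.3 if im!='top0' else 3.7,interpolation=cv2.INTER_CUBIC))
for t,z in [('keyhole_stop',6),('slotted_stop',6),('jig_board',18)]:
    m=r.cut_out(t,'top')[0]['mask'].astype(np.uint8)
    c=max(cv2.findContours(m,0,2)[0],key=cv2.contourArea)
    b=cv2.boxPoints(cv2.minAreaRect(c));print(t,b.round(1).tolist(),px2w(b,z,'top').round(0)[:,:2].tolist())
print('stud head',px2w((248,179.5),42,'top'))
E
```

```text
bar mid
[656. -75.  25.]
[476. -83.  33.]
[308. -91.  39.]
bar right
[ 632. -390.   38.]
[ 431. -390.   42.]
[ 243. -390.   48.]
bar left white
[641. 208.  20.]
[450. 198.  29.]
[273. 191.  37.]
bar left dark
[538.  91. 187.]
[409.  78. 215.]
[296.  67. 240.]
keyhole_stop [[318.8999938964844, 166.0], [326.0, 124.5999984741211], [389.29998779296875, 135.39999389648438], [382.20001220703125, 176.89999389648438]] [[570.0, -160.0], [675.0, -178.0], [648.0, -335.0], [544.0, -315.0]]
slotted_stop [[310.0, 212.8000030517578], [376.20001220703125, 209.39999389648438], [378.29998779296875, 249.39999389648438], [312.1000061035156, 252.8000030517578]] [[455.0, -139.0], [464.0, -298.0], [368.0, -301.0], [360.0, -144.0]]
jig_board [[226.39999389648438, 152.5], [269.1000061035156, 151.6999969482422], [270.70001220703125, 243.5], [228.0, 244.3000030517578]] [[600.0, 63.0], [602.0, -40.0], [382.0, -47.0], [380.0, 53.0]]
stud head [[529.72785712   5.50807567  42.        ]]
```

View pics/top0c.png

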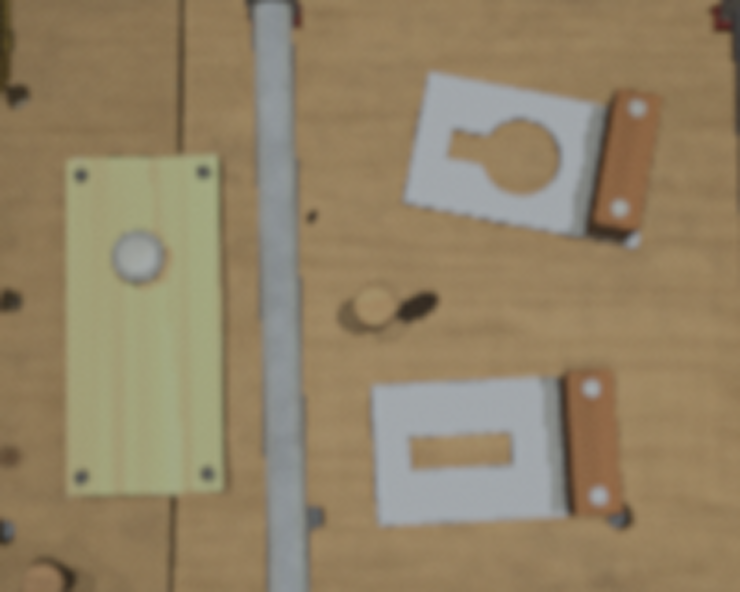

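```bash
python3 - <<'E'
from h import *
from scipy.optimize import brentq, least_squares
def bar(t0,t1,s0,s1):
    s0,s1=np.array(s0,float),np.array(s1,float);n=np.array([-(s1-s0)[1],(s1-s0)[0]])
    for f in (0.1,.4,.7):
        uv=np.array(t0)+f*(np.array(t1)-np.array(t0))
        g=lambda z:(w2px(px2w(uv,z,'top'),'scene')[0]-s0)@n
        try: print(np.round(px2w(uv,brentq(g,-100,600),'top')[0]))
        except Exception as e: print(e,g(0),g(300))
print('bar left dark');bar((192,140),(189,360),(300,98),(128,150))
def tri(a,b):
    f=lambda P:np.r_[w2px(P,'top')[0]-a,w2px(P,'scene')[0]-b]
    s=least_squares(f,[500,100,100]);print(s.x.round(),s.cost.round(1))
tri((160,48),(345,-10));tri((205,105),(335,88))
C=lambda p:np.array(p)/3.7+[210,110]
tip=px2w(C([(430,72),(405,203)]),6,'top')[:,:2];blk=px2w(C([(615,90),(658,95),(632,235),(593,225)]),51,'top')[:,:2]
print('tip',tip.round(),'len',np.linalg.norm(tip[0]-tip[1]));print('block',blk.round());
bc=blk.mean(0);d=tip.mean(0)-bc;print(bc,np.linalg.norm(d),np.degrees(np.arctan2(d[1],d[0])))
print('hole',px2w(C((522,156)),3,'top'))
b=px2w(C([(67,157),(219,155),(223,494),(68,495)]),18,'top')[:,:2];print(b.round(),b.mean(0))
E
```

```text
bar left dark
[551. 110. 128.]
[413. 102. 141.]
[284.  94. 153.]
[677.  87. 363.] 9.3
[671.  86. 135.] 1.6
tip [[ 662. -179.]
 [ 573. -162.]] len 91.15347593582311
block [[ 637. -294.]
 [ 634. -321.]
 [ 543. -303.]
 [ 549. -278.]]
[ 590.70045072 -299.07253351] 131.69565031923975 78.170522406574
hole [[ 605.84972494 -239.88967101    3.        ]]
[[600.  59.]
 [602. -40.]
 [382. -46.]
 [381.  52.]] [491.42637957   6.36114404]
```

Call:
carry_out(delta_pos=[[-0.31, -0.373, 0], [-0.31, -0.373, 0], [-0.31, -0.373, 0], [-0.31, -0.373, 0], [-0.31, -0.373, 0], [-0.31, -0.373, 0], [-0.31, -0.373, 0], [-0.31, -0.373, 0]], rot=[[0, 0, 0], [0, 0, 0], [0, 0, 0], [0, 0, 0], [0, 0, 0], [0, 0, 0], [0, 0, 0], [0, 0, 0]], claw=0.0854)

```text
clock: 1.75
eef_pos: [361.8, 168.7, 256.7]
tcp_rot: [3.141, 0.001, 2.9]
contact_force: [0.8, 0.1, -0.2]
opening: 1.0
grasp_force: 0.0
```

Call:
carry_out(delta_pos=[[-0.335, -0.402, 0], [-0.335, -0.402, 0], [-0.335, -0.402, 0], [-0.335, -0.402, 0], [-0.335, -0.402, 0], [-0.335, -0.402, 0], [-0.335, -0.402, 0], [-0.335, -0.402, 0]], rot=[[0, 0, 0], [0, 0, 0], [0, 0, 0], [0, 0, 0], [0, 0, 0], [0, 0, 0], [0, 0, 0], [0, 0, -2.6]])

```text
clock: 2.75
eef_pos: [581.1, -280.7, 256.4]
tcp_rot: [3.142, 0.0, 2.947]
contact_force: [0.5, 0.0, 0.8]
opening: 0.998
grasp_force: 0.0
```

Call:
carry_out(delta_pos=[[-0.012, -0.015, 0.0], [-0.012, -0.015, 0.0]], rot=[[0, 0, 0], [0, 0, 0]])

```text
clock: 3.0
eef_pos: [589.2, -296.1, 255.7]
tcp_rot: [3.141, -0.001, 2.944]
contact_force: [0.1, 0.4, 0.5]
opening: 0.998
grasp_force: 0.0
```

```bash
python3 - <<'E'
from h import *
s=r.sense();print(s['eef_pos'],s['tcp_rot'],s['qpos'])
im=r.grab_frame('wrist');cv2.imwrite('pics/w1.png',im)
print(np.round(np.array(r.camera_info('wrist')['hand_eye']),2).tolist())
# overlay of predicted model
o=np.array([591,-301]);a=np.radians(78.8)
f=lambda x,y,z:[o[0]+x*np.cos(a)-y*np.sin(a),o[1]+x*np.sin(a)+y*np.cos(a),z]
for L,c in [([f(-15,-45,51),f(15,-45,51),f(15,45,51),f(-15,45,51)],(0,0,255)),([f(135,-45,6),f(135,45,6),f(-22,45,6),f(-22,-45,6)],(0,255,0))]:
    cv2.polylines(im,[w2px(L,'wrist',s).round().astype(int)],True,c,1)
cv2.imwrite('pics/w1o.png',im)
E
```

```text
[ 589.1528882  -296.11919127  255.72156815] [ 3.14117577e+00 -8.27792043e-04  2.94439649e+00] [-4.68101935e-01  4.06963245e-01  1.55439845e+00  1.94754697e-04
  1.18114013e+00 -1.84177599e+00]
[[0.0, -0.95, -0.3, 76.79], [1.0, 0.0, 0.0, -1.12], [-0.0, -0.3, 0.95, -117.82], [0.0, 0.0, 0.0, 1.0]]
```

View pics/w1o.png

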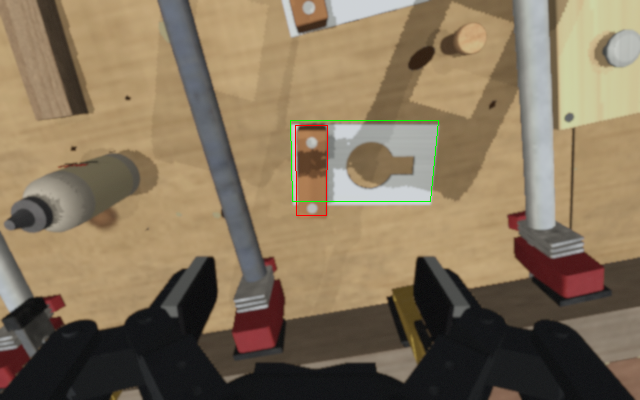

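The overlay agrees with the picture to about 2 mm: block at (312,170), opening at (370,165). The right-hand clamp bar at about (230,190) is clear of the fingers, so I'm descending with a narrower opening.

Call:
carry_out(delta_pos=[[-0.003, -0.0045, 0.06], [-0.003, -0.0045, 0.12], [-0.003, -0.0045, 0.15], [-0.003, -0.0045, 0.18], [-0.003, -0.0045, 0.2], [-0.003, -0.0045, 0.218], [-0.003, -0.0045, 0.218]], rot=[[0, 0, 0], [0, 0, 0], [0, 0, 0], [0, 0, 0], [0, 0, 0], [0, 0, 0], [0, 0, 0]], claw=0.062)

```text
clock: 3.92
eef_pos: [590.7, -299.9, 37.4]
tcp_rot: [3.141, -0.002, 2.946]
contact_force: [-0.1, 0.5, 0.6]
opening: 0.724
grasp_force: 0.0
```

Call:
carry_out(delta_pos=[[0, 0, 0], [0, 0, 0], [0, 0, 0], [0, 0, 0], [0, 0, 0]], rot=[[0, 0, 0], [0, 0, 0], [0, 0, 0], [0, 0, 0], [0, 0, 0]], claw=0.015, grip_force=70)

```text
clock: 4.55
eef_pos: [592.1, -301.1, 39.6]
tcp_rot: [-3.141, 0.002, 2.946]
contact_force: [-1.1, 0.1, 6.1]
opening: 0.338
grasp_force: 70.2
```

Call:
carry_out(delta_pos=[[0, 0, -0.02], [0, 0, -0.06], [0, 0, -0.11], [0.03, 0.025, -0.15], [0.06, 0.05, -0.15], [0.09, 0.075, -0.15], [0.12, 0.1, -0.15], [0.152, 0.124, -0.15]], rot=[[0, 0, 0], [0, 0, 0], [0, 0, 0], [0, 0, 8], [0, 0, 16], [0, 0, 25], [0, 0, 34], [0, 0, 43]])

```text
clock: 5.55
eef_pos: [465.3, -148.5, 189.2]
tcp_rot: [3.141, 0.001, 2.19]
contact_force: [0.5, -0.2, -3.4]
opening: 0.342
grasp_force: 69.9
```

Call:
carry_out(delta_pos=[[0.025, 0.018, 0], [0.05, 0.036, 0], [0.075, 0.055, 0], [0.1, 0.073, 0], [0.124, 0.091, 0], [0.124, 0.091, 0]], rot=[[0, 0, 9], [0, 0, 18], [0, 0, 27], [0, 0, 34], [0, 0, 34], [0, 0, 34]])

```text
clock: 6.3
eef_pos: [467.4, 5.8, 189.1]
tcp_rot: [3.141, -0.0, 1.605]
contact_force: [0.2, -0.7, -3.8]
opening: 0.342
grasp_force: 69.9
```

```bash
cat > ov.py <<'E'
from h import *
import sys
def ov(name,under,out):
    s=r.sense();p=s['eef_pos'];a=s['tcp_rot'][2]-np.pi/2
    print(p.round(1),s['tcp_rot'].round(4),np.degrees(a).round(2))
    im=r.grab_frame(name);raw=im.copy()
    B=np.array([491.4,6.4]);b=np.radians(1.7)
    def F(o,a): return lambda x,y,z:[o[0]+x*np.cos(a)-y*np.sin(a),o[1]+x*np.sin(a)+y*np.cos(a),z]
    f=F(p,a);g=F(B,b);th=np.linspace(0,2*np.pi,40)
    for L,c in [([f(64+27*np.cos(t),27*np.sin(t),under+6) for t in th],(0,0,255)),
      ([f(135,-45,under+6),f(135,45,under+6),f(-22,45,under+6),f(-22,-45,under+6)],(0,255,0)),
      ([g(40+17*np.cos(t),17*np.sin(t),42) for t in th],(255,0,0)),
      ([g(-110,-50,18),g(110,-50,18),g(110,50,18),g(-110,50,18)],(255,0,255))]:
        cv2.polylines(im,[w2px(L,name,s).round().astype(int)],True,c,1)
    cv2.imwrite(f'pics/{out}.png',im);return raw,im,s
E
python3 - <<'E'
from ov import *
ov('wrist',150,'w2')
raw,im,s=ov('top',150,'t2');cv2.imwrite('pics/t2c.png',cv2.resize(im[130:270,190:310],None,fx=4,fy=4,interpolation=cv2.INTER_CUBIC))
E
```

```text
[467.4   5.8 189.1] [ 3.1410e+00 -2.0000e-04  1.6046e+00] 1.94
[467.4   4.9 189. ] [3.1410e+00 2.0000e-04 1.6043e+00] 1.92
```

View pics/w2.png

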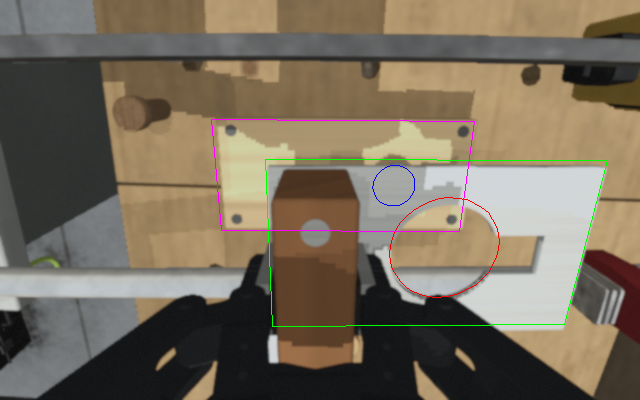

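The overlay of the held stop and the board matches the picture: opening at (444,247), board screws at (230,130) and (462,131). Lowering to just above the stud head, then checking.

Call:
carry_out(delta_pos=[[0, 0, 0.04], [0, 0, 0.075], [0, 0, 0.097], [0, 0, 0.097]], rot=[[0, 0, 0], [0, 0, 0], [0, 0, 0], [0, 0, 0]])

```text
clock: 6.9
eef_pos: [466.4, 3.5, 90.3]
tcp_rot: [-3.138, 0.0, 1.601]
contact_force: [-0.0, 0.3, -3.1]
opening: 0.341
grasp_force: 69.8
```

```bash
python3 - <<'E'
from ov import *
raw,im,s=ov('wrist',52.5,'w3')
a=cv2.resize(im[100:330,200:600],None,fx=2,fy=2)
cv2.imwrite('pics/c3.png',a)
E
```

```text
[466.4   3.5  90.3] [-3.1383e+00  1.0000e-04  1.6013e+00] 1.75
```

View pics/c3.png

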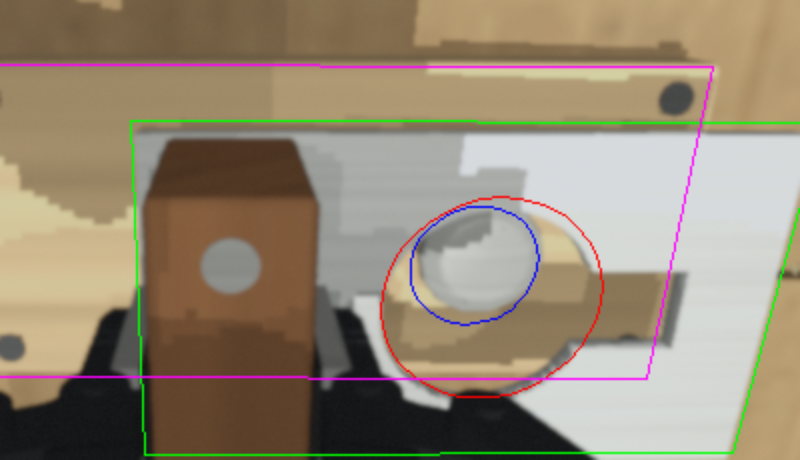

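The stud head at about (472,257) in the crop lies inside the opening, about 2–4 mm toward +y of where it should be. Nudging +y and lowering.

Call:
carry_out(delta_pos=[[0.003, 0, 0.0], [0.003, 0, 0.01], [0.003, 0, 0.018], [0.003, 0, 0.025], [0.003, 0, 0.029], [0.003, 0, 0.032], [0.003, 0, 0.032]], rot=[[0, 0, 0], [0, 0, 0], [0, 0, 0], [0, 0, 0], [0, 0, 0], [0, 0, 0], [0, 0, 0]])

```text
clock: 7.82
eef_pos: [467.4, 7.3, 59.1]
tcp_rot: [-3.141, 0.0, 1.602]
contact_force: [-0.8, 0.7, -3.9]
opening: 0.342
grasp_force: 70.2
```

Call:
carry_out(delta_pos=[[0, 0, 0.001], [0, 0, 0.002], [0, 0, 0.002], [0, 0, 0.002]], rot=[[0, 0, 0], [0, 0, 0], [0, 0, 0], [0, 0, 0]])

```text
clock: 8.32
eef_pos: [467.6, 7.4, 57.5]
tcp_rot: [3.141, -0.0, 1.602]
contact_force: [-0.9, 0.4, 3.8]
opening: 0.344
grasp_force: 70.8
```

```bash
python3 - <<'E'
from ov import *
raw,im,s=ov('wrist',18,'w4')
print(s['contact_force'],s['wrist_torque'])
cv2.imwrite('pics/c4.png',cv2.resize(im[60:330,180:600],None,fx=1.9,fy=1.9))
E
```

```text
[467.6   7.4  57.5] [ 3.1412 -0.      1.6023] 1.8
[-0.94714057  0.43723491  3.78112663] [-0.03952549  0.27374385  0.02268767]
```

View pics/c4.png

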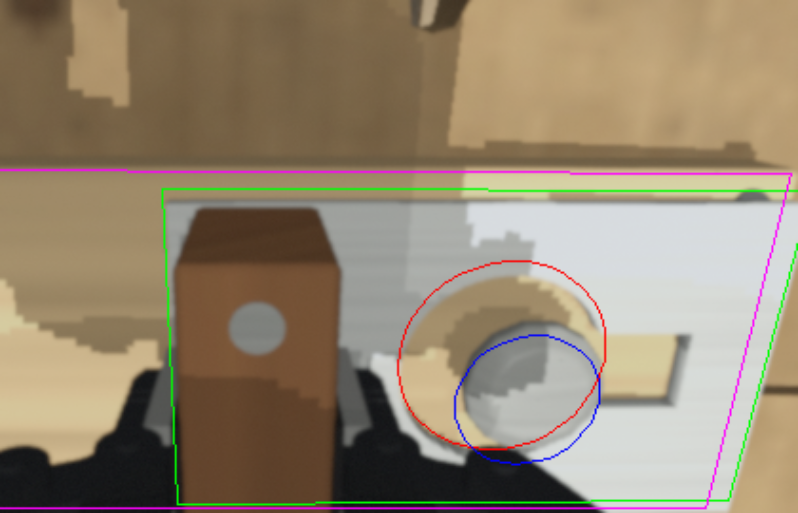

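```bash
python3 - <<'E'
from h import *
s=r.sense();C=lambda p:np.array(p)/1.9+[180,60]
print('slot edges/end',px2w(C([(640,335),(640,404),(690,336)]),24,'wrist',s))
print('plate +y edge',px2w(C([(200,200),(700,203)]),24,'wrist',s))
im=cv2.imread('pics/w4.png')
# stud head: rim extents estimated by eye in crop
print('head',px2w(C([(463,388),(602,388),(532,322),(527,452),(532,387)]),42,'wrist',s))
print('board +y edge',px2w(C([(50,166),(600,166)]),18,'wrist',s))
E
```

```text
slot edges/end [[566.89592798  17.26415277  24.        ]
 [571.30632948  -2.8108191   24.        ]
 [580.20355613  17.33871088  24.        ]]
plate +y edge [[453.4229432   49.07684016  24.        ]
 [574.33161358  52.38505557  24.        ]]
head [[516.07160174  10.62843717  42.        ]
 [548.77301614  11.48373412  42.        ]
 [529.49002592  27.65003875  42.        ]
 [533.91057004  -6.2531227   42.        ]
 [532.18865174  11.32372952  42.        ]]
board +y edge [[416.11638093  55.08081511  18.        ]
 [551.20520991  59.51784314  18.        ]]
```

Call:
carry_out(delta_pos=[[0.002, 0, -0.001], [0.004, 0, -0.001], [0.004, -0.005, -0.001], [0.004, -0.011, -0.001], [0.004, -0.017, -0.001], [0.004, -0.02, -0.001], [0.004, -0.02, -0.001]], rot=[[0, 0, 0], [0, 0, 0], [0, 0, 0], [0, 0, 0], [0, 0, 0], [0, 0, 0], [0, 0, 0]])

```text
clock: 9.25
eef_pos: [447.1, 10.7, 58.3]
tcp_rot: [-3.142, 0.0, 1.602]
contact_force: [0.4, 0.3, -3.8]
opening: 0.342
grasp_force: 70.3
```

Call:
carry_out(delta_pos=[[0, -0.006, 0], [0, -0.012, 0], [0, -0.016, 0], [0, -0.018, 0], [0, -0.018, 0]], rot=[[0, 0, 0], [0, 0, 0], [0, 0, 0], [0, 0, 0], [0, 0, 0]])

```text
clock: 9.88
eef_pos: [429.3, 10.2, 58.3]
tcp_rot: [3.142, -0.0, 1.602]
contact_force: [0.3, 0.1, -3.2]
opening: 0.341
grasp_force: 70.3
```

Sliding freely. Creeping on until the slot end touches the stud.

Call:
carry_out(delta_pos=[[0, -0.001, 0], [0, -0.002, 0], [0, -0.003, 0], [0, -0.004, 0], [0, -0.004, 0]], rot=[[0, 0, 0], [0, 0, 0], [0, 0, 0], [0, 0, 0], [0, 0, 0]])

```text
clock: 10.5
eef_pos: [426.6, 10.1, 58.6]
tcp_rot: [3.139, 0.0, 1.602]
contact_force: [5.4, -0.3, -5.3]
opening: 0.345
grasp_force: 70.1
```

Call:
carry_out(delta_pos=[[0, -0.0005, 0], [0, -0.001, 0], [0, -0.0015, 0], [0, -0.002, 0], [0, -0.002, 0]], rot=[[0, 0, 0], [0, 0, 0], [0, 0, 0], [0, 0, 0], [0, 0, 0]])

```text
clock: 11.12
eef_pos: [426.4, 10.0, 59.0]
tcp_rot: [3.136, 0.0, 1.602]
contact_force: [8.4, 0.6, -5.6]
opening: 0.342
grasp_force: 70.8
```

Contact with the stud: 8.4 N along +x at x ≈ 426, which matches the expected 42 mm of travel. Relaxing, lowering, releasing.

Call:
carry_out(delta_pos=[[0, 0.002, 0.0], [0, 0.003, 0.001], [0, 0.003, 0.0015], [0, 0.003, 0.0015]], rot=[[0, 0, 0], [0, 0, 0], [0, 0, 0], [0, 0, 0]])

```text
clock: 11.62
eef_pos: [426.8, 10.1, 57.5]
tcp_rot: [3.141, -0.0, 1.602]
contact_force: [0.6, 0.8, 13.9]
opening: 0.34
grasp_force: 73.2
```

Call:
carry_out(delta_pos=[[0, 0, 0], [0, 0, 0], [0, 0, 0], [0, 0, 0]], rot=[[0, 0, 0], [0, 0, 0], [0, 0, 0], [0, 0, 0]], claw=0.06)

```text
clock: 12.12
eef_pos: [426.1, 10.1, 56.6]
tcp_rot: [-3.141, -0.0, 1.602]
contact_force: [0.5, -0.5, 0.3]
opening: 0.703
grasp_force: 0.0
```

Call:
carry_out(delta_pos=[[0, 0, -0.01], [0, 0, -0.03], [0, 0, -0.07], [0, 0, -0.12], [0, 0, -0.15], [0, 0, -0.15]], rot=[[0, 0, 0], [0, 0, 0], [0, 0, 0], [0, 0, 0], [0, 0, 0], [0, 0, 0]])

```text
clock: 12.88
eef_pos: [427.8, 10.1, 209.5]
tcp_rot: [3.136, 0.0, 1.602]
contact_force: [0.5, 0.3, -0.3]
opening: 0.703
grasp_force: 0.0
```

```bash
python3 - <<'E'
from ov import *
s=r.sense();im=r.grab_frame('wrist');sc=r.grab_frame('scene')
cv2.imwrite('pics/f.png',np.vstack([im[100:400],cv2.resize(sc[100:280,190:500],(640,290))]))
print(s['eef_pos'],s['contact_force'])
E
```

```text
[427.80041322  10.09031756 209.49466819] [ 0.47602928  0.28255852 -0.27371628]
```

View pics/f.png

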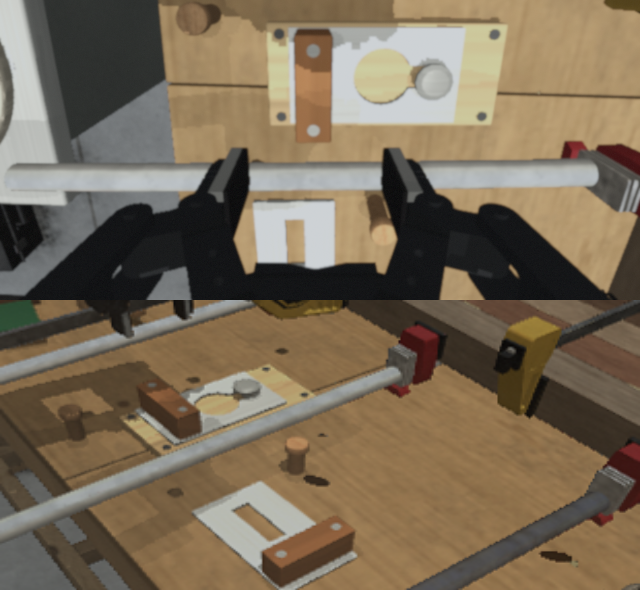

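The stop lies flat on the board with its block near the robot at (313,85). The stud at (432,79) sits at the slot's narrow end, the gripper is clear and the slotted stop has not moved.

```bash
python3 -c "
from rig import r
print(r.sign_off())"
```

```text
the job is handed in; nothing more can be done
None
```

The keyhole stop is mounted flat on the board with its grip block toward the robot and the stud home at the narrow end of the slot; it is released, the slotted stop was left untouched, and the job was handed in at about 13 s (no verdict was returned).

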